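# Pack the sample set into its shipping box

### The arm

A 6-joint arm with a two-finger parallel gripper is mounted at the origin on the work surface. World frame = base frame: x ahead of the robot, y to its left, z up, the work surface at z = 0. Lengths are in m, angles in rad, forces in N, time in s.
With the tool pointing down it reaches from about 0.3 to 0.825 m from the base axis. Payload 5.4 kg.
Tool frame: the origin (TCP) lies at the very end of the fingers, on their centre line; the grasp point (between the pads) lies 19 mm behind it; z points along the fingers, y is the line along which they close (so a half turn about z gives the same grasp; the last joint's range is limited). The gripper opens to 92 mm and grips with 3 to 60 N. Pads are 20 mm wide; open, the fingers measure 128 mm over their backs; the gripper's body (75 mm by 189 mm) begins 69 mm behind the grasp point.
Start: joints at [-1.509, 0.158, 1.597, -0, 1.386, -0.21], TCP at [0.154, -0.554, 0.215] pointing down, gripper open.
Joint ranges: [-2.91, 2.91], [-0.94, 2.29], [0.18, 2.7], [-1.29, 4.43], [0.17, 2.64], [-3, 3]. Speed limits (rad/s): [2.57, 2.57, 3.14, 3.14, 3.14, 3.14].

### API

Orientations are given as a rotation vector (axis times angle).
In Python, from workcell import bot gives the robot as it stands. Calls block until the motion is done:
- bot.goto(position, orientation): joint-space move of the TCP to a pose.
- bot.line_to(position, rot=None, max_speed=0.15): straight line of the TCP; rot=None keeps the orientation; max_speed is the mean speed in m/s.
- bot.set_joints(angles): joint-space move.
- bot.set_gripper(opening, newtons=None): opening from 0.0 (shut) to 1.0 (fully open); newtons is the grip in N (None keeps the last); returns when the fingers have stopped.
- bot.hold(seconds).
- bot.inverse_kinematics(position, orientation): joint angles nearest the present ones, or None.
- bot.read_camera(name): name is "scene" or "top"; returns a dict with "pixels" (480x640x3 uint8, blue, green, red), "fx", "fy", "cx", "cy" (pixels), "k1" (the pictures are not rectified: a ray, as slopes to the right and down, at radius r is drawn at 1 + k1 r^2 times it, then the intrinsics apply), "R" (3x3) and "t" (3): a world point X has camera coordinates R X + t. Camera axes: x right, y down, z forward; pixel columns grow to the right and rows downward; lengths in m; the calibration is good to about 2 mm. A picture is of the moment at which its call begins. There is no depth.
A pose or a line that the arm cannot do raises bot.MotionError and nothing moves.
- bot.job_done(): hands the job in; it is judged then, once.
Readings, each from a call of its own:
- bot.current_clock(): time.
- bot.current_joints(): joint angles.
- bot.current_joint_vel(): joint speeds.
- bot.current_effort(): joint torques, N m.
- bot.current_ee_pos(): TCP position.
- bot.current_tool_rot(): TCP orientation.
- bot.current_contact_force(): force on the tool from outside, world axes, zero at the start.
- bot.current_ft_torque(): the same for the moment, N m.
- bot.current_opening(): opening from 0.0 (shut) to 1.0 (fully open).
- bot.current_grip_force(): force on a finger pad.
Only numpy, scipy, OpenCV 4.12 (cv2) and the standard library are available. Lean on these libraries where they do the work, as an engineer would, in place of code of your own. Each camera call takes 0.05 s, during which the arm holds its last target. There are 200 camera calls.

### The job

Pack the sample set: stand the amber bottle, the white filter packet and the plastic cup now hanging on the drying peg next to one another in the open cardboard box, each upright on the box's floor, the cup mouth down just as it hangs. They only just fit, in one row with the packet's wide side across the box. Lower them in rather than dropping them, and leave the mortar, the red-capped tube and the small vial where they are.

Things in the scene. Friction and masses are not known exactly. Their poses are not given: they have to be found in the camera images.
- ship_box: (all sizes in mm) low open cardboard box, fixed to the bench, outside 82 (its x) by 164 (its y, the long way) by 36 high, walls 5 thick, inside 72 by 154. Origin at the centre of its underside, z up.
- ship_box_in (a point): centre of the box's inner floor (5 mm above the bench), axes as the box's: x across, y along the row.
- bottle: closed amber glass bottle with black cap and paper label, 98 tall; straight body 48 in diameter up to 70 high, then a shoulder and a cap 32 in diameter. Origin at the centre of its underside, z up. Loose, about 200 g.
- packet: upright rigid white packet of filters with a grey band, 62 (its x, wide side) by 34 (its y) by 90 tall. Origin at the centre of its underside, z up. Loose, about 140 g.
- cup: straight white plastic cup, 54 outside diameter, 82 tall, wall 3, hanging mouth down over the drying peg. Origin at the centre of its mouth (the lower rim as it hangs), z points from the mouth to the closed end, so upward while mouth down. It hangs with its rim 22 above the bench and its closed end on top at 104; lift it at least 80 mm straight up to clear the peg. Loose, about 60 g.
- drying_peg: fixed drying peg that holds the cup: grey foot disc 80 in diameter and 10 high, thin steel post, round head 32 in diameter whose top is 100 above the bench. Origin at the centre of its underside.
- mortar: dark stone-like mortar bowl, 112 in diameter, 60 high, bystander. Origin at the centre of its underside.
- tube: standing clear tube with a red cap, 32 in diameter, 108 tall, bystander. Origin at the centre of its underside.
- vial: small glass vial with a white cap, 22 in diameter, 44 tall, bystander. Origin at the centre of its underside.

How it is judged:
At the end, for the whole second after the job is handed in: Bottle, packet and cup all stand at rest inside the box walls, undersides (for the cup: its rim, mouth down) on the box's floor within 8 mm, each leaning less than 0.12 rad (7 degrees) (x of bottle in the frame of ship_box_in between -0.036 and 0.036 m and y of bottle in the frame of ship_box_in between -0.077 and 0.077 m and z of bottle in the frame of ship_box_in between -0.006 and 0.008 m and angle between each of bottle, packet, cup's own z axis and vertical below 0.12 rad and linear speed of each of bottle, packet, cup below 0.03 m/s and x of packet in the frame of ship_box_in between -0.036 and 0.036 m and y of packet in the frame of ship_box_in between -0.077 and 0.077 m and z of packet in the frame of ship_box_in between -0.006 and 0.008 m and x of cup in the frame of ship_box_in between -0.036 and 0.036 m and y of cup in the frame of ship_box_in between -0.077 and 0.077 m and z of cup in the frame of ship_box_in between -0.006 and 0.008 m); the robot touches nothing.
It fails at once if the bottle was dropped or thrown into the box (faster than 0.6 m/s inside it) (x of bottle in the frame of ship_box_in between -0.036 and 0.036 m and y of bottle in the frame of ship_box_in between -0.077 and 0.077 m and z of bottle in the frame of ship_box_in below 0.06 m and linear speed of bottle above 0.6 m/s).
It fails at once if the packet was dropped or thrown into the box (faster than 0.6 m/s inside it) (x of packet in the frame of ship_box_in between -0.036 and 0.036 m and y of packet in the frame of ship_box_in between -0.077 and 0.077 m and z of packet in the frame of ship_box_in below 0.06 m and linear speed of packet above 0.6 m/s).
It fails at once if the cup was dropped or thrown into the box (faster than 0.6 m/s inside it) (x of cup in the frame of ship_box_in between -0.036 and 0.036 m and y of cup in the frame of ship_box_in between -0.077 and 0.077 m and z of cup in the frame of ship_box_in below 0.06 m and linear speed of cup above 0.6 m/s).
It fails at once if the mortar, tube or vial was disturbed (moved more than 30 mm) (distance of any of mortar, tube, vial from where it was at the start of the episode above 0.03 m).
It also fails if it takes over 67 s, if anything falls off the work surface, if the arm or the gripper's body presses on something with over 40 N, if the wrist force passes 120 N, or if a joint passes its speed limit or range.

## Working session

There is one attempt and no reset: what is moved stays moved. The work goes in short steps, each a Python script; the robot and the scene stay as the last script left them, time stands still between calls to the robot, and variables do not carry over. Pictures are saved under pics/ and viewed, at most 10 in all, crops included, and the job is handed in when it is done.

```bash
mkdir -p pics; python3 - <<'E'
from workcell import bot
import cv2,numpy as np,pickle
for n in("scene","top"):
    c=bot.read_camera(n);cv2.imwrite(f"pics/{n}0.png",c["pixels"]);pickle.dump(c,open(n+".pkl","wb"))
    print(n,c["fx"],c["fy"],c["cx"],c["cy"],c["k1"],-np.array(c["R"]).T@c["t"]);print(np.round(c["R"],3))
print(bot.current_tool_rot(),bot.current_clock())
E
```

```text
scene 483.7696731108561 483.7696731108561 317.04113756976324 242.10795706274934 -0.03874250222553735 [1.18986506 0.15621371 0.63116899]
[[-0.098  0.995 -0.011]
 [ 0.691  0.06  -0.72 ]
 [-0.716 -0.079 -0.694]]
top 624.7262386775308 624.7262386775308 318.3517987979638 233.34052014383656 -0.16927377535781216 [0.50001535 0.07373726 1.24732185]
[[ 0.004 -1.    -0.017]
 [-0.994 -0.003 -0.106]
 [ 0.106  0.017 -0.994]]
[-3.11088147e+00 -4.25463362e-01 -2.38166015e-04] 0.1
```

View pics/scene0.png

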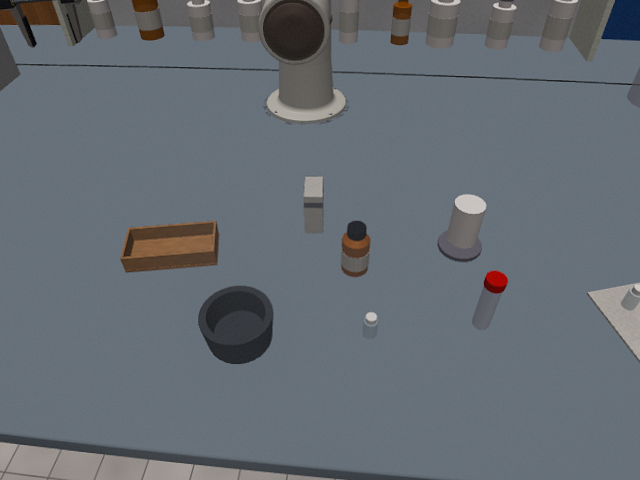

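View pics/top0.png

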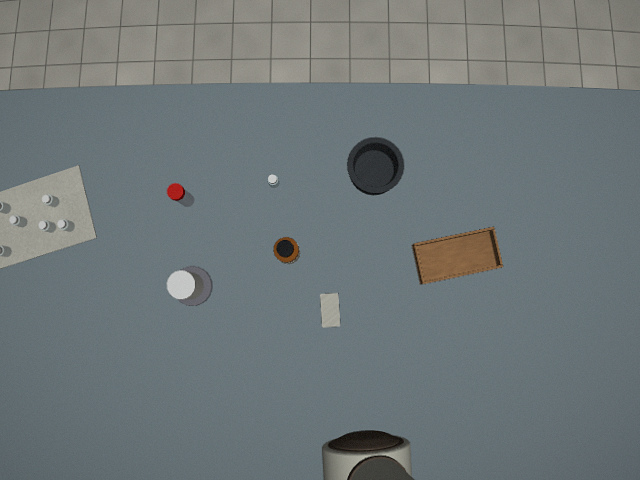

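The scene view shows the box at (172,247), packet at (314,205), bottle at (356,250), cup on peg at (466,225), tube at (488,300), vial at (370,325) and mortar at (237,325). In the top view: box (457,255), packet (330,310), bottle cap (286,248), cup end (181,285). I'll rectify the top view per height plane and measure.

```bash
cat > h.py <<'E'
import cv2,numpy as np
def project(c,P):
    q=P@np.array(c["R"]).T+np.array(c["t"]); s=q[...,:2]/q[...,2:]
    s=s*(1+c["k1"]*(s**2).sum(-1,keepdims=True))
    return s*[c["fx"],c["fy"]]+[c["cx"],c["cy"]]
def ortho(c,x,y,z,half=0.1,res=0.0005):
    """world patch at height z; up=+x, left=+y"""
    n=int(2*half/res); a=half-(np.arange(n)+.5)*res
    X,Y=np.meshgrid(x+a,y+a,indexing="ij")
    m=project(c,np.stack([X,Y,np.full_like(X,z)],-1)).astype(np.float32)
    return cv2.remap(c["pixels"],m[...,0],m[...,1],cv2.INTER_LINEAR)
def px2w(p,x,y,half=0.1,res=0.0005): return x+half-(p[1]+.5)*res, y+half-(p[0]+.5)*res
def p2w(c,uv,z):
    from scipy.optimize import fsolve
    return fsolve(lambda v:project(c,np.array([v[0],v[1],z]))-uv,[.5,0])
E
python3 - <<'E'
import pickle;from h import *
c=pickle.load(open("top.pkl","rb"));out=[]
for n,uv,z in(("box",(457,255),.036),("packet",(330,310),.09),("bottle",(286,248),.098),("cup",(181,285),.104)):
    x,y=np.round(p2w(c,uv,z),3);im=ortho(c,x,y,z);g=im.max(2).astype(int);f=im.astype(int)
    if n=="box": m=(f[...,2]-f[...,0]>12)
    elif n=="bottle": m=g<45
    elif n=="packet": m=(f[...,2]>110)
    else: m=f[...,2]>120
    m=cv2.morphologyEx(m.astype(np.uint8),cv2.MORPH_OPEN,np.ones((5,5)))
    cs=max(cv2.findContours(m,0,2)[0],key=cv2.contourArea)
    r=cv2.minAreaRect(cs);(ec,er)=cv2.minEnclosingCircle(cs)
    M=cv2.moments(cs);cen=(M["m10"]/M["m00"],M["m01"]/M["m00"])
    print(n,"guess",x,y,"rect",np.round(px2w(r[0],x,y),4),np.array(r[1])/2,r[2],"circ",np.round(px2w(ec,x,y),4),er,"mom",np.round(px2w(cen,x,y),4))
    cv2.drawContours(im,[cs],-1,(0,255,0),1);cv2.drawContours(im,[cv2.boxPoints(r).astype(int)],-1,(255,0,255),1);out.append(im[50:350,0:400])
cv2.imwrite("pics/m.png",np.vstack([np.hstack(out[:2]),np.hstack(out[2:])]))
E
```

```text
box guess 0.588 -0.176 rect [ 0.5876 -0.1769] [ 82.87853241 169.10316467] 78.17850494384766 circ [ 0.5878 -0.1768] 185.4036865234375 mom [ 0.5876 -0.1771]
packet guess 0.482 0.072 rect [0.4822 0.0725] [65.5719223  37.17480469] 86.35881805419922 circ [0.4824 0.0722] 72.3790283203125 mom [0.4821 0.0724]
bottle guess 0.595 0.153 rect [0.5951 0.1559] [31.00000191 29.5       ] 53.13010025024414 circ [0.5953 0.1556] 31.582998275756836 mom [0.5952 0.1558]
cup guess 0.525 0.347 rect [0.5268 0.349 ] [54.  54.5] 90.0 circ [0.5267 0.3486] 55.815128326416016 mom [0.5267 0.3486]
```

View pics/m.png

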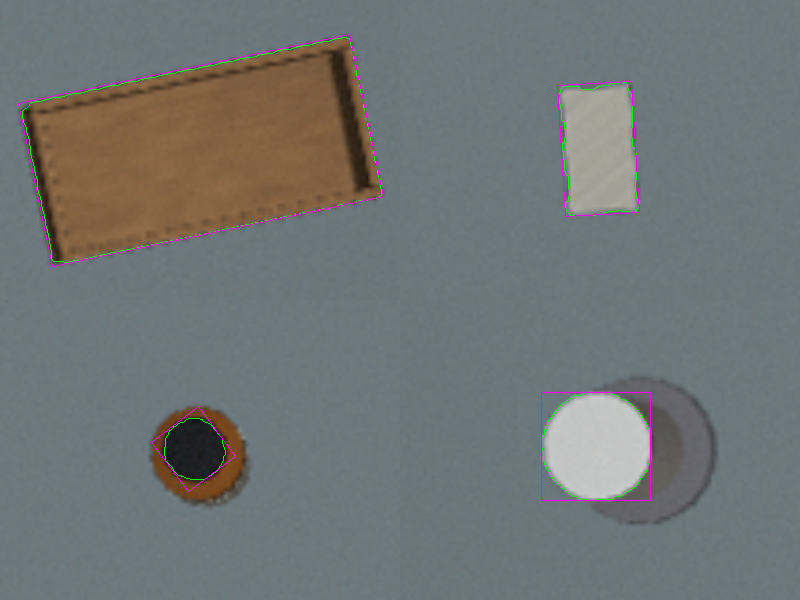

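The outlines fit, except the box's left end, where the outer wall face adds about 5 mm. So I'm shifting the box centre to about (0.588, -0.179), yaw 11.8°. I'll check the models as overlays in both cameras and check IK.

```bash
cat >> h.py <<'E'
D=np.pi/180
BOX=(0.5881,-0.1794,11.8*D); PKT=(0.4822,0.0724,3.6*D); BOT=(0.5952,0.1558); CUP=(0.5267,0.3486)
def rect(x,y,a,w,l,z):
    p=np.array([[1,1],[1,-1],[-1,-1],[-1,1]])*[w/2,l/2]; R=np.array([[np.cos(a),-np.sin(a)],[np.sin(a),np.cos(a)]])
    return np.c_[p@R.T+[x,y],np.full(4,z)]
def circ(x,y,r,z):
    t=np.linspace(0,2*np.pi,40); return np.c_[x+r*np.cos(t),y+r*np.sin(t),np.full(40,z)]
def inbox(v,z=0):
    x,y,a=BOX; return np.array([x-np.sin(a)*v,y+np.cos(a)*v,z])
def rv(yaw):
    """tool down, closing line (tool y) at yaw+90deg from world x-> world direction; tool y along angle 'yaw'"""
    from scipy.spatial.transform import Rotation as Ro
    y=np.array([np.cos(yaw),np.sin(yaw),0]);z=np.array([0,0,-1.]);x=np.cross(y,z)
    return Ro.from_matrix(np.c_[x,y,z]).as_rotvec()
E
python3 - <<'E'
import pickle;from h import *
from workcell import bot
S=4;outs=[]
polys=[rect(*BOX,.082,.164,.036),rect(*BOX,.072,.154,.036),rect(*BOX,.082,.164,0),rect(*PKT,.062,.034,.09),rect(*PKT,.062,.034,0),circ(*BOT,.024,.07),circ(*BOT,.016,.098),circ(*BOT,.024,0),circ(*CUP,.027,.104),circ(*CUP,.027,.022)]
for n,rs in(("top",((400,210),(270,225),(140,235))),("scene",((110,190),(280,165),(420,165)))):
    c=pickle.load(open(n+".pkl","rb"));im=cv2.resize(c["pixels"],None,fx=S,fy=S,interpolation=1)
    for p in polys: cv2.polylines(im,[np.int32((project(c,p)+.5)*S)],True,(0,255,0),1)
    row=[]
    for(u,v) in rs:
        w,h=(120,100); row.append(cv2.resize(im[v*S:(v+h)*S,u*S:(u+w)*S],(266,300) if 0 else (266,222)))
    outs.append(np.hstack(row))
cv2.imwrite("pics/ov.png",np.vstack(outs))
for n,p,yw in(("bot",BOT,BOX[2]),("cup",CUP,BOX[2]),("pkt",PKT,PKT[2]),("box",BOX,BOX[2])):
  for f in(0,np.pi):
    q=bot.inverse_kinematics([p[0],p[1],.2],rv(yw+f));print(n,f,None if q is None else np.round(q,2))
E
```

```text
bot 0 [ 0.06  0.27  1.49 -0.    1.38 -0.15]
bot 3.141592653589793 None
cup 0 [ 0.39  0.31  1.44 -0.    1.38  0.19]
cup 3.141592653589793 [ 0.39  0.31  1.44 -0.    1.38 -2.95]
pkt 0 [-0.1  -0.06  1.85 -0.    1.35 -0.16]
pkt 3.141592653589793 [-0.1  -0.06  1.85 -0.    1.35  2.98]
box 0 [-0.49  0.27  1.5  -0.    1.38 -0.7 ]
box 3.141592653589793 [-0.49  0.27  1.5  -0.    1.38  2.44]
```

View pics/ov.png

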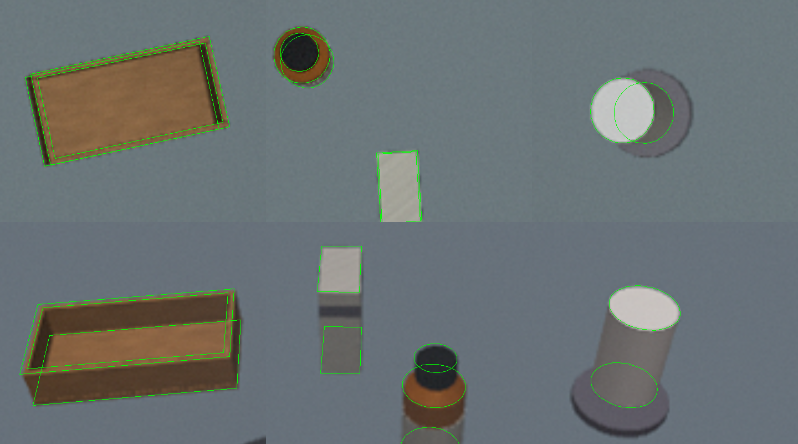

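Overlays agree in both views: box, packet top, bottle cap and shoulder, and the cup all lie on their outlines. Next, the bottle.

```bash
cat >> h.py <<'E'
def pick_place(bot,xy,yaw,gz,width,v,force,hi=0.18):
    """gz: grasp height on world z at pick (tip gz-19mm); underside height at pick=base"""
    base=0.022 if width==.054 else 0.0
    tz=gz-.019; op=min(1,(width+.026)/.092)
    bot.set_gripper(op)
    bot.goto([xy[0],xy[1],hi],rv(yaw)); bot.line_to([xy[0],xy[1],tz],max_speed=.12)
    print("contact down",np.round(bot.current_contact_force(),2))
    bot.set_gripper(0.0,force)
    print("opening mm",bot.current_opening()*92,"grip",bot.current_grip_force())
    top=max(hi,tz+.10); bot.line_to([xy[0],xy[1],top],max_speed=.15)
    print("lifted grip",bot.current_grip_force(),np.round(bot.current_contact_force(),2))
    p=inbox(v); bot.goto([p[0],p[1],top],rv(BOX[2]))
    rz=tz-base+.005
    bot.line_to([p[0],p[1],rz+.05],max_speed=.12); print("above",np.round(bot.current_contact_force(),2))
def lower(bot,gz,width,v):
    base=0.022 if width==.054 else 0.0
    p=inbox(v);rz=gz-.019-base+.005
    bot.line_to([p[0],p[1],rz+.0015],max_speed=.05)
    print("down",np.round(bot.current_contact_force(),2),np.round(bot.current_ee_pos(),4),rz)
    bot.set_gripper(min(1,(width+.022)/.092))
    bot.line_to([p[0],p[1],.2],max_speed=.15); print("t",bot.current_clock())
E
python3 - <<'E'
from h import *;from workcell import bot
pick_place(bot,BOT,BOX[2],.054,.048,-.049,20)
print(bot.current_clock())
c=bot.read_camera("scene");cv2.imwrite("pics/b1.png",cv2.resize(c["pixels"][100:350,60:360],None,fx=2,fy=2))
E
```

```text
contact down [ 0.22 -0.12  0.06]
opening mm 47.9971956547084 grip 20.000293753109872
lifted grip 19.99923153722193 [ 0.36  0.73 -1.9 ]
above [ 0.08 -0.44 -1.46]
8.8
```

View pics/b1.png

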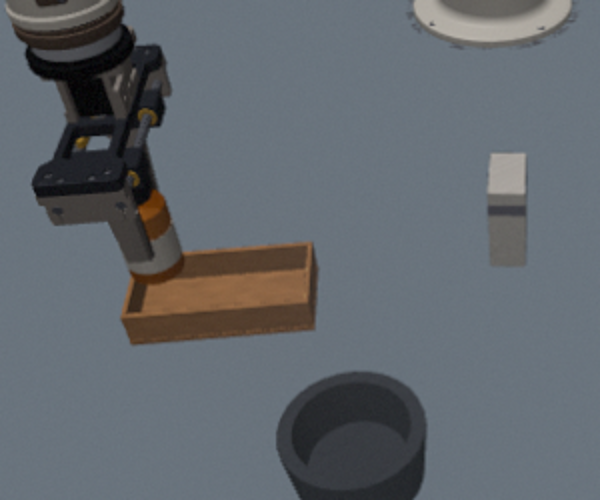

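The bottle hangs upright above the left (-y) end of the box, at about (155,245) in the crop. I'll lower it, then fetch the cup for the other end, and measure from the top camera.

```bash
python3 - <<'E'
from h import *;from workcell import bot
lower(bot,.054,.048,-.049)
pick_place(bot,CUP,BOX[2],.082,.054,.046,12)
lower(bot,.082,.054,.046)
bot.goto([.45,.1,.25],rv(0)); print(bot.current_clock())
o=[]
c=bot.read_camera("top")
for p in(rect(*BOX,.082,.164,.036),circ(*inbox(-.049)[:2],.016,.103),circ(*inbox(.046)[:2],.027,.087)):
    pass
im=cv2.resize(c["pixels"][190:310,380:540],None,fx=4,fy=4)
for p in(rect(*BOX,.072,.154,.036),circ(*inbox(-.049)[:2],.016,.103),circ(*inbox(.046)[:2],.027,.087)):
    cv2.polylines(im,[np.int32((project(c,p)+.5-[380,190])*4)],True,(0,255,0),1)
s=bot.read_camera("scene")["pixels"][170:290,90:250]
cv2.imwrite("pics/b2.png",np.hstack([im[:,:],cv2.resize(s,(640,480))])[:, :][::1]) if 0 else cv2.imwrite("pics/b2.png",np.vstack([cv2.resize(im,(400,300)),cv2.resize(s,(400,300))]))
E
```

```text
down [-0.45 -0.68 -2.08] [ 0.5985 -0.2276  0.042 ] 0.04
t 11.6833
contact down [-0.38 -0.08 -0.08]
opening mm 53.76200485915764 grip 11.999480405647773
lifted grip 11.998485385556705 [-0.49  0.21 -0.4 ]
above [ 0.47 -1.07 -1.11]
down [ 0.14  0.16 -0.48] [ 0.5791 -0.1345  0.048 ] 0.046
t 22.1
23.1583
```

View pics/b2.png

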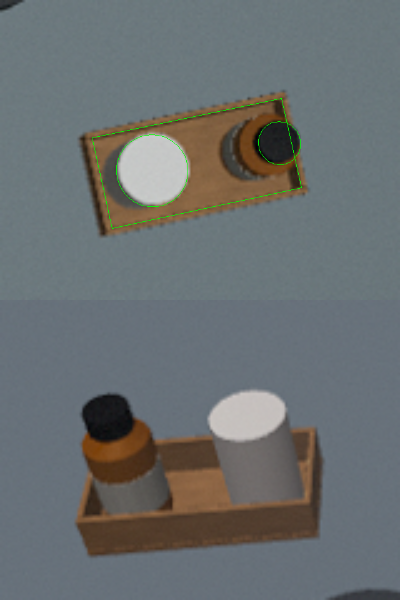

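Bottle cap (278,143) and cup end (153,170) both sit on their target circles, and both stand upright in the box. The packet goes into the middle gap next.

```bash
python3 - <<'E'
from h import *;from workcell import bot
V=-.003
pick_place(bot,PKT,PKT[2],.060,.062,V,20,hi=.19)
p=inbox(V);ok=True
for z in(.046+.022,.046+.01):
    bot.line_to([p[0],p[1],z],max_speed=.04);f=bot.current_contact_force();print(z,np.round(f,2))
    if abs(f[2])>8: ok=False;break
if ok:
    lower(bot,.060,.062,V); bot.goto([.4,.1,.3],rv(0))
print(ok,bot.current_clock())
t=bot.read_camera("top")["pixels"][190:310,380:540];s=bot.read_camera("scene")["pixels"][150:330,80:320]
cv2.imwrite("pics/b3.png",np.vstack([cv2.resize(t,(400,300)),cv2.resize(s,(400,300))]))
E
```

```text
contact down [-0.19  0.    0.18]
opening mm 61.85823955002914 grip 19.999061822891235
lifted grip 19.998717606067657 [-0.75 -0.43 -1.1 ]
above [ 0.69  0.07 -1.93]
0.068 [ 0.2   0.08 -1.24]
0.056 [-0.48 -0.44 -0.65]
down [-0.32  0.   -0.8 ] [ 0.5884 -0.1822  0.047 ] 0.04599999999999999
t 32.3667
True 33.7
```

View pics/b3.png

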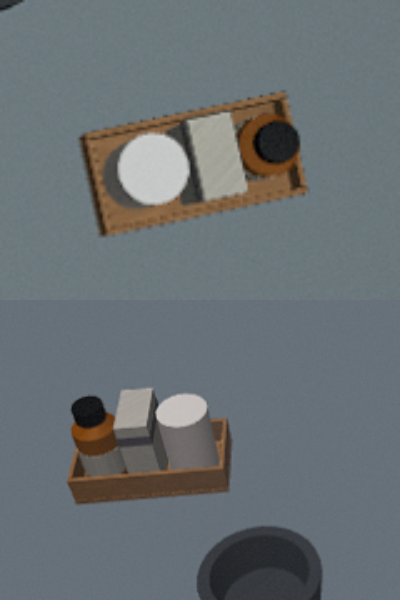

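All three stand in one row: cup (153,170), packet (217,156), bottle (278,143). I'll check for lean with one model overlay before handing in.

```bash
python3 - <<'E'
from h import *;from workcell import bot
o=[]
for n,(u,v) in(("top",(395,200)),("scene",(100,175))):
    c=bot.read_camera(n);S=6;im=cv2.resize(c["pixels"],None,fx=S,fy=S)
    for p in(rect(*inbox(-.003)[:2],BOX[2],.062,.034,.095),circ(*inbox(-.049)[:2],.016,.103),circ(*inbox(.046)[:2],.027,.087)):
        cv2.polylines(im,[np.int32((project(c,p)+.5)*S)],True,(0,255,0),1)
    o.append(cv2.resize(im[v*S:(v+90)*S,u*S:(u+120)*S],(400,300)))
cv2.imwrite("pics/b4.png",np.hstack(o))
E
```

```text
(no output)
```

View pics/b4.png

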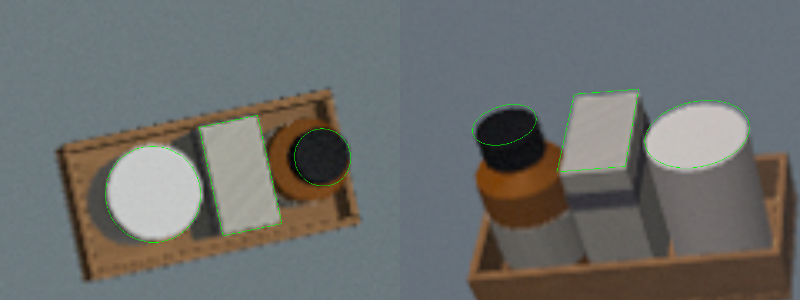

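Tops match the upright models to within about 2 mm in both views, so I'm handing in.

```bash
python3 -c "
from workcell import bot
print(bot.job_done(),bot.current_clock())"
```

```text
the job is handed in; nothing more can be done
the job is handed in; nothing more can be done
```

The bottle, packet and cup (mouth down) stand upright in one row on the box floor, within about 2 mm of target in both camera views; the job was handed in at about 34 s of 67 s, but the verdict was not shown and I did not re-measure the mortar, tube and vial, which the arm never went down to.

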